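# Roll the round chopping board home into its stand

### The job

The small round chopping board is standing askew on its rim on the worktop. Line it up on the spot with its wooden stand and roll it on its rim into the stand - do not lift it, push it along without rolling or let it fall over - past the sprung pad until it stands fully home against the end stop, then let go and leave it standing there. Push gently when it meets the stop, and leave the egg cup, the spice jar, the tin and the lemon where they are.

Things in the scene. Friction and masses are not known exactly. Their poses are not given: they have to be found in the camera images.
- board: Round light-wood board, a disc 120 mm in diameter, 34 mm thick, 0.25 to 0.45 kg, standing loose on its rim. It rolls easily, but a grippy finger pushing at axle height can lock it so that it slides; lower down it does not. Origin at the disc's centre, 60 mm up. Body y is the axle (level); body z points to the brass eyelet (look only, 40 mm out), is up at the start and turns over as it rolls.
- stand: Wooden stand fixed on the worktop, which is its floor. Origin on the worktop, mid slot. x: the way the board rolls in; y: across the slot, z up. Two parallel cheeks 28 mm high, from x = -85 to 85 mm (40 mm high beyond, to x = 200 mm), leave a slot 38.5 mm wide, centred on y = 0; nothing is over 64 mm from y = 0. Board starts 240 to 310 mm out on -x, askew by up to 0.2 rad and 25 mm.
- mouth (a point): Middle of the flared mouth of the stand's slot, on the worktop at stand x = -124 mm. The mouth is 73 mm wide here and narrows to the slot's 38.5 mm at x = -85 mm; the flares are 28 mm high.
- pad_point (a point): Middle of the face of the sprung rubber pad in the +y cheek, at stand x = 30 mm; the face runs on to x = 56 mm, 4 to 26 mm high, stands 7 mm into the slot (31.5 mm are left) and has a sloping lead-in 27 mm long on the mouth side. It yields sideways with 1 to 2 N, rubs on the board once the board's centre is past x = -25 mm (a push of some 2 to 6 N) and then keeps it from rolling.
- stop_mid (a point): Middle setting of the end stop's upright rubber face (24 mm wide, 46 to 74 mm above the worktop), at stand x = 104 mm. This point is fixed to the stand: the real face (on a grey upright 78 mm high, black knob behind) is clamped anywhere from 40 mm nearer to 40 mm farther along stand x, which is not measured. Feel for it: the pushing force climbs steeply there. It may bear at most 18 N.
- egg_cup: White egg cup, 49 mm wide, 61 mm high, loose bystander; origin at the centre of its underside.
- spice_jar: Slim spice jar with a dark lid, 41 mm wide, 105 mm high, loose bystander; origin at the centre of its underside.
- tin: Small food tin, 57 mm wide, 72 mm high, loose bystander; origin at the centre of its underside.
- lemon: Lemon, 78 x 55 x 56 mm, loose bystander lying on the worktop; origin at the centre of its underside.
Things that resemble listed ones, but are neither listed nor needed, are in the scene too. Several things look just like the board: the one meant starts farthest to the robot's left.

How it is judged:
On the way:
1. the board has rolled half a turn on its rim, so that its eyelet has come to the bottom, over a matching distance (0.14 to 0.25 m from where it stood), still upright (angle between board's own z axis and vertical above 2.6 rad and distance of board from where it was at the start of the episode between 0.14 and 0.25 m and angle between board's own y axis and vertical between 1.37 and 1.77 rad), for 0.1 s.
At the end, for the whole second after the job is handed in: The board stands upright (within 7 degrees) on the worktop in the slot of the stand, square to it (within 6 degrees, centred within 5 mm), its rim within 3 mm of the rubber face of the end stop, released and at rest (horizontal distance between stop_face and board below 0.065 m and y of board in the frame of stand between -0.005 and 0.005 m and angle between the y axis of board and the y axis of stand, either way round below 0.1 rad and angle between board's own y axis and vertical between 1.45 and 1.69 rad and height (world z) of board below 0.064 m and linear speed of board below 0.01 m/s); the robot touches nothing.
It fails at once if the board tips more than 20 degrees from upright (angle between board's own y axis and vertical below 1.22 rad or angle between board's own y axis and vertical above 1.92 rad).
It fails at once if the board is lifted more than 12 mm off the worktop (height (world z) of board above 0.072 m).
It fails at once if the board is pressed against the end stop with more than 18 N (contact force between stop_face and board above 18 N).
It fails at once if the egg cup, spice jar, tin or lemon is moved more than 20 mm (distance of any of egg_cup, spice_jar, tin, lemon from where it was at the start of the episode above 0.02 m).
It also fails if it takes over 69 s, if anything falls off the work surface, if the arm or the gripper's body presses on something with over 40 N, if the wrist force passes 120 N, or if a joint passes its speed limit or range.

### The arm

A 7-joint arm with a two-finger parallel gripper is mounted at the origin on a cart in front of the work surface, level with it; the furniture and walls round the work are solid. World frame = base frame: x ahead of the robot, y to its left, z up, the work surface at z = 0. Lengths are in m, angles in rad, forces in N, time in s.
With the tool pointing down it reaches from about 0.4 to 0.85 m from the base axis. Payload 10.4 kg.
Tool frame: the origin (TCP) lies on the centre line of the jaws, within the pads' length; the fingertips stand r.finger_overhang ahead of it and the grasp point (between the pads) lies 5 mm behind it (r.finger_overhang is the distance from the TCP to the fingertips, in m); z points along the fingers, y is the line along which they close (so a half turn about z gives the same grasp; the last joint's range is limited). The gripper opens to 87 mm and grips with 3 to 60 N. Pads are 19 mm wide; open, the fingers measure 117 mm over their backs; the gripper's body (75 mm by 190 mm) begins 51 mm behind the grasp point.
Start: joints at [-1.237, 0.332, -0.065, 1.46, 0.022, 1.35, -0.088], TCP at [0.218, 0.586, 0.237] pointing down, gripper open.
Joint ranges: [-2.6, 2.6], [-0.5, 2.12], [-1.47, 1.34], [0.16, 2.42], [-1.27, 4.41], [0.06, 2.06], [-2.6, 2.6]. Speed limits (rad/s): [2.22, 2.22, 2.79, 2.79, 3.14, 3.14, 3.14].

### API

Orientations are given as a unit quaternion [x, y, z, w].
In Python, from bench import read_state, viewer, r gives the robot as it stands.
- The arm moves only by the tool carry_out, never from a script. Its argument "moves" is a list of rows, each a list of 6 numbers: the shift along the tool's x, y, z in units of 40 mm (1.0 is 40 mm), then the turn, a rotation vector about the tool's x, y, z in units of 8 degrees (1.0 is 8 degrees). A call has 1 to 20 rows; each row shifts and turns the commanded pose from where the row before left it, along the tool's axes as they then stand; what a row does not reach is not made up. A row lasts 1/8 s, in which the tool goes at most 62.5 mm and 10.7 degrees, less where a joint would pass 70% of its speed; a pose out of reach is approached as far as the arm can. A call is refused whole if a number of a shift passes 1 or a number of a turn 1, either way. A call with a gripper value outside its range is refused whole. "fingers" is the finger opening in mm, from 0 to 87, set as the call begins (left out, the last holds). The fingers move at their own pace and stop on an object; "force" is the grip in N (left out, the last holds). Time passes only in rows, so rows that do not move let the fingers close. It gives the time, the measured TCP pose, the force, the opening and the grip force at its end, in the units of the state.
- read_state(): the state, without advancing time (a new reading comes with each control period).
- viewer.camera(name): name is "scene" or "top"; returns a dict with "pixels" (480x640x3 uint8, red, green, blue), "range_z" (480x640 float32, m along the optical axis (not along the pixel's ray), 0 where there is no reading), "fx", "fy", "cx", "cy" (pixels), "k1" (the pictures are not rectified: a ray, as slopes to the right and down, at radius r is drawn at 1 + k1 r^2 times it, then the intrinsics apply), "xyz" and "orientation" of the camera in the world. Camera axes: x right, y down, z forward; pixel columns grow to the right and rows downward; lengths in m; the calibration is good to about 2 mm. A picture is of the moment at which its call begins.
- r.close_job(): hands the job in; it is judged then, once.
The state is a dict: "time": time; "joint_positions": joint angles; "joint_vel": joint speeds; "joint_torque": joint torques, N m; "ee_pos": TCP position; "eef_rot": TCP orientation; "ft_force": force on the tool from outside, world axes, zero at the start; "torque": the same for the moment, N m; "width": finger opening in m; "grip_force": force on a finger pad.
Only numpy, scipy, OpenCV 4.12 (cv2) and the standard library are available. Lean on these libraries where they do the work, as an engineer would, in place of code of your own. Each camera call takes 0.05 s, during which the arm holds its last target. There are 200 camera calls.

## Working session

There is one attempt and no reset: what is moved stays moved. The work goes in short steps, Python scripts to look and compute and a tool call to move; the robot and the scene stay as the last step left them, time stands still between calls to the robot, and variables do not carry over. Pictures are saved under pics/ and viewed, at most 10 in all, crops included, and the job is handed in when it is done.

Besides the shell and the picture viewer there is one more tool, called after "Emit:" by a JSON object that holds its "op" and its "data". carry_out: Moves the arm, as the interface text tells. Its arguments: {"type":"object","properties":{"moves":{"type":"array","items":{"type":"array","items":{"type":"number"}}},"fingers":{"type":"number"},"force":{"type":"number"}},"required":["moves"]}

```bash
mkdir -p pics; cat > h.py <<'E'
import numpy as np, cv2
from scipy.spatial.transform import Rotation as R
from bench import read_state, viewer, r
def cloud(c):
    v,u=np.mgrid[0:480,0:640]
    a=(u-c["cx"])/c["fx"]; b=(v-c["cy"])/c["fy"]
    x,y=a.copy(),b.copy()
    for _ in range(8):
        s=1+c["k1"]*(x*x+y*y); x,y=a/s,b/s
    d=np.stack([x,y,np.ones_like(x)],-1)
    M=R.from_quat(c["orientation"]).as_matrix()
    D=d@M.T
    P=np.array(c["xyz"])+D*c["range_z"][...,None]
    P[c["range_z"]==0]=np.nan
    return P,D
def save(n,img): cv2.imwrite("pics/"+n,img[...,::-1])
E
python3 - <<'E'
from h import *
s=viewer.camera("scene");t=viewer.camera("top")
save("s0.png",s["pixels"]);save("t0.png",t["pixels"])
np.savez("c0.npz",sp=s["pixels"],sP=cloud(s)[0],tp=t["pixels"],tP=cloud(t)[0])
print(s["xyz"],t["xyz"],R.from_quat(t["orientation"]).as_matrix(),read_state(),r.finger_overhang)
E
```

```text
[ 0.00452633 -0.46691809  0.74655552] [0.52308692 0.01744829 0.98402317] [[ 0.02703019 -0.99944696  0.01936852]
 [-0.9995946  -0.02685066  0.00946965]
 [-0.00894436 -0.01961664 -0.99976757]] {'time': 0.1, 'joint_positions': array([-1.23664035,  0.33278578, -0.06470058,  1.46085589,  0.02158203,
        1.34992174, -0.08848584]), 'joint_vel': array([-0.00020813, -0.00229829,  0.00168421, -0.00110082, -0.00059353,
        0.00050299, -0.0018578 ]), 'joint_torque': array([ 2.42539907e-03, -6.24553585e+01,  2.51002971e-02, -3.90713847e+01,
       -6.14508404e-02,  3.67334671e-02,  8.73196086e-05]), 'ee_pos': array([0.21815255, 0.58533242, 0.23584848]), 'eef_rot': array([ 1.77418758e-01,  9.84135243e-01, -6.31313415e-04, -9.27574746e-05]), 'ft_force': array([ 0.39650141, -0.93646796, -0.30522431]), 'torque': array([0.02371508, 0.01686436, 0.02347544]), 'grip_force': 0.0, 'width': 0.08662540111560241} 0.014
```

View pics/s0.png

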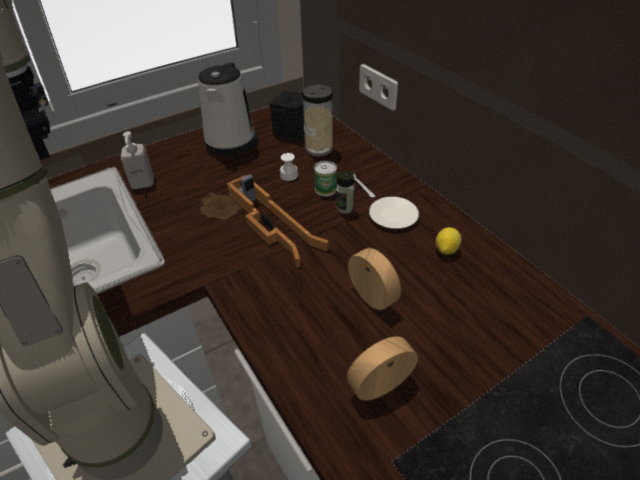

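View pics/t0.png

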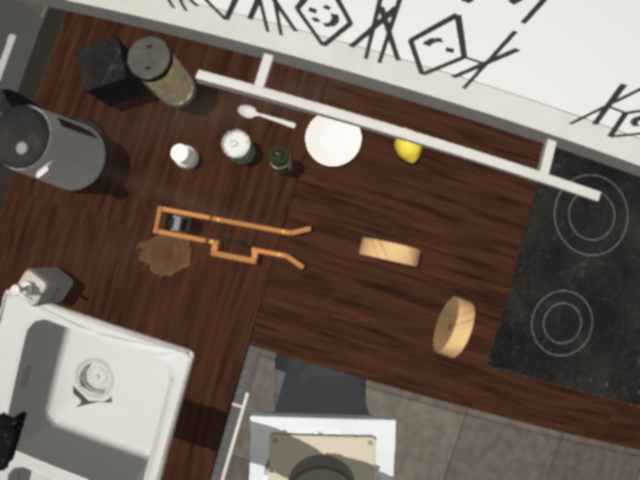

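Board candidates: disc A at scene (374,279) / top (390,250), and disc B at scene (382,369) / top (455,327). World +y (robot's left) is image left in the top view, so it's A, which also faces the stand mouth at top (305,248). The tan patch at top (163,255) is flat, so not a board. Next I'll measure and check with one close crop.

```bash
python3 - <<'E'
from h import *
d=np.load("c0.npz")
for k in "st":
    im=d[k+"p"];P=d[k+"P"];hsv=cv2.cvtColor(im,cv2.COLOR_RGB2HSV)
    print(k,"table z",np.nanmedian(P[300:320,300:330,2] if k=="s" else P[280:300,330:380,2]))
    m=((hsv[...,0]>8)&(hsv[...,0]<25)&(hsv[...,1]>80)&(hsv[...,2]>110)).astype(np.uint8)
    n,l,st,c=cv2.connectedComponentsWithStats(m)
    for i in range(1,n):
        if st[i,4]>60:
            p=P[l==i];p=p[np.isfinite(p[:,0])&(p[:,2]>0.01)]
            if len(p)>20: print(k,c[i].round(),st[i,4],p.mean(0).round(3),p.min(0).round(3),p.max(0).round(3),np.median(hsv[l==i],0))
# board A: scene face
P=d["sP"];
def box(P,lo,hi): return (np.isfinite(P[...,0]))&(P>lo).all(-1)&(P<hi).all(-1)
T=d["tP"];print("A px",T[250,390],"B",T[327,455],"lemon",T[148,408],"jar",T[158,280],"tin",T[145,238],"cup",T[155,184],"rail",T[100,370],T[160,450],T[85,265])
c=T[250,390]
for k in "st":
    Q=d[k+"P"];b=Q[box(Q,[c[0]-.06,c[1]-.1,.012],[c[0]+.06,c[1]+.1,.14])]
    print(k,len(b),b.min(0).round(3),b.max(0).round(3))
    hi=b[b[:,2]>.095];(cx,cy),(w,h),a=cv2.minAreaRect(hi[:,:2].astype(np.float32));print("rect top",cx,cy,w,h,a)
    (cx,cy),(w,h),a=cv2.minAreaRect(b[:,:2].astype(np.float32));print("rect all",cx,cy,w,h,a)
save("crop.png",np.hstack([cv2.resize(d["sp"][220:330,310:450],(560,440)[:2]),][:1]))
save("crop2.png",cv2.resize(d["tp"][195:285,140:320],(800,400),interpolation=cv2.INTER_CUBIC))
E
```

```text
s table z -0.000595501594293224
s [239. 190.] 134 [0.544 0.316 0.039] [0.526 0.252 0.034] [0.595 0.363 0.078] [ 14. 158. 137.]
s [297. 223.] 226 [0.56  0.132 0.027] [0.545 0.036 0.023] [0.578 0.243 0.032] [ 14. 159. 143.]
s [272. 232.] 328 [0.501 0.153 0.027] [0.476 0.047 0.023] [0.531 0.248 0.031] [ 14. 159. 142.]
s [447. 241.] 176 [ 0.719 -0.173  0.043] [ 0.708 -0.192  0.029] [ 0.74  -0.143  0.053] [ 24. 198. 169.]
s [380. 266.] 728 [ 0.511 -0.141  0.111] [ 0.49  -0.179  0.087] [ 0.537 -0.08   0.122] [ 16. 117. 168.]
s [378. 356.] 1248 [ 0.354 -0.257  0.11 ] [ 0.309 -0.289  0.08 ] [ 0.419 -0.228  0.122] [ 16. 117. 168.]
t table z 0.00017161991946346156
t [177.  84.] 234 [0.836 0.308 0.107] [0.826 0.3   0.046] [0.851 0.317 0.159] [ 20.  83. 118.]
t [408. 152.] 215 [ 0.717 -0.156  0.07 ] [ 0.598 -0.188  0.018] [ 0.754 -0.035  0.666] [ 24. 174. 192.]
t [228. 236.] 2177 [0.539 0.209 0.032] [0.476 0.038 0.011] [0.598 0.368 0.044] [ 14. 149. 177.]
t [389. 251.] 1155 [ 0.518 -0.117  0.108] [ 0.49  -0.18   0.011] [ 0.543 -0.063  0.124] [ 16. 110. 222.]
t [454. 327.] 1836 [ 0.371 -0.252  0.
[... 271 characters left out ...]
] cup [0.7025693  0.30076518 0.05830347] rail [ 0.84530665 -0.08518247 -0.00275671] [ 0.71711236 -0.26152     0.00258009] [8.72458681e-01 1.45706447e-01 5.82490603e-04]
s 2205 [ 0.486 -0.188  0.012] [ 0.537 -0.066  0.122]
rect top 0.514536440372467 -0.12832079827785492 0.09893179684877396 0.03608526289463043 78.67373657226562
rect all 0.514402449131012 -0.1278323382139206 0.11998656392097473 0.03650367259979248 78.61849975585938
t 1068 [ 0.49  -0.183  0.024] [ 0.543 -0.063  0.124]
rect top 0.5164783000946045 -0.1235002651810646 0.09660021960735321 0.035444553941488266 77.85354614257812
rect all 0.5164735317230225 -0.12352237850427628 0.11797989904880524 0.035444553941488266 77.85354614257812
```

View pics/crop.png

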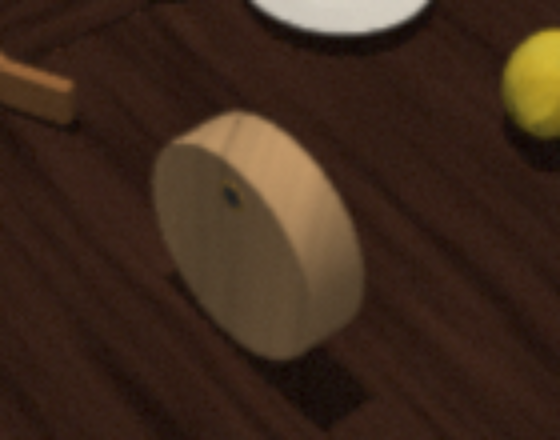

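View pics/crop2.png

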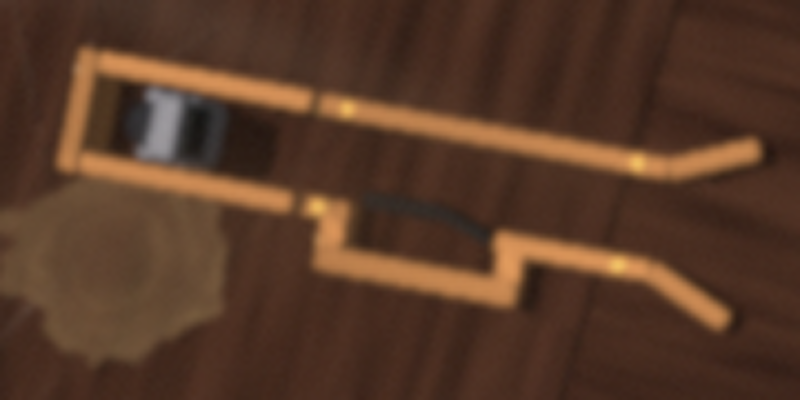

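The crops show disc A, with its eyelet at about (232,193) in the first crop. They also show the stand with the grey stop and the pad notch on the robot's side. I'm swinging the arm over now.

Emit:
{"op": "carry_out", "data": {"moves": [[-1,-0.12,0,0,0,0.5],[-1,-0.12,0,0,0,0.5],[-1,-0.12,0,0,0,0.5],[-1,-0.12,0,0,0,0.5],[-1,-0.12,0,0,0,0.5],[-1,-0.12,0,0,0,0.5],[-1,-0.12,0,0,0,0.5],[-1,-0.12,0,0,0,0.5],[-1,-0.12,0,0,0,0.5],[-1,-0.12,0,0,0,0.5],[-1,-0.12,0,0,0,0.5],[-1,-0.12,0,0,0,0.5],[-1,-0.12,0,0,0,0.5],[-1,-0.12,0,0,0,0.5],[-1,-0.12,0,0,0,0.5],[-1,-0.12,0,0,0,0.5],[-1,-0.12,0,0,0,0.5],[-1,-0.12,0,0,0,0.5],[-1,-0.12,0,0,0,0.5],[-1,-0.12,0,0,0,0.5]], "fingers": 70}}

```text
time: 2.6
ee_pos: [0.528, -0.0897, 0.2363]
eef_rot: [0.769, 0.639, -0.0, -0.0]
ft_force: [0.3, -0.0, -0.2]
width: 0.0702
grip_force: 0.0
```

```bash
cat >> h.py <<'E'
def tool():
    s=read_state(); M=R.from_quat(s["eef_rot"]).as_matrix()
    print("t",round(s["time"],2),"tcp",s["ee_pos"].round(4),"yaw",np.degrees(np.arctan2(M[1,0],M[0,0])).round(2),"z",M[:,2].round(3),"F",s["ft_force"].round(1),"w",round(s["width"],4))
    return s["ee_pos"],M
E
python3 - <<'E'
from h import *
d=np.load("c0.npz")
ang=[]
for k in "st":
    im=d[k+"p"];P=d[k+"P"];hsv=cv2.cvtColor(im,cv2.COLOR_RGB2HSV)
    m=(hsv[...,0]>8)&(hsv[...,0]<22)&(hsv[...,1]>120)&(hsv[...,2]>100)&np.isfinite(P[...,0])&(P[...,1]>.02)&(P[...,1]<.4)
    top=m&(P[...,2]>.022)&(P[...,2]<.05)&(P[...,0]>.44)&(P[...,0]<.63)
    p=P[top][:,:2]
    # provisional axis 78 deg, iterate: far cheek top line
    a=np.radians(78.);o=np.array([.54,.2])
    for it in range(4):
        h=np.array([np.cos(a),np.sin(a)]);n=np.array([-h[1],h[0]])
        s=(p-o)@h;q=(p-o)@n
        # cheeks: two clusters 38.5+thickness apart
        sel=(s>-.08)&(s<.13)
        qf=q[sel&(q<-.005)];sf=s[sel&(q<-.005)]
        md=np.median(qf);g=abs(qf-md)<.008
        c=np.polyfit(sf[g],qf[g],1);a+=np.arctan(c[0])
    far=np.median(qf[g])
    near=q[(q>.0)&(s>-.08)&(s<.18)];hist=np.histogram(near,bins=np.arange(0,.07,.004))
    print(k,"axis",np.degrees(a),"far cheek q",far,np.percentile(qf[g],[5,95]),hist[0],"s range",s.min(),s.max(),"h,n",h,n)
    g=(hsv[...,1]<60)&(P[...,2]>.06)&(P[...,2]<.09)&(abs((P[...,:2]-o)@n)<.03)&(P[...,1]>.15)&(P[...,1]<.4)
    gg=P[g];
    if len(gg): print("grey s",np.percentile((gg[:,:2]-o)@h,[0,5,50,95,100]).round(4),"q",((gg[:,:2]-o)@n).mean().round(4),len(gg))
tool()
E
```

```text
s axis 80.69965520456651 far cheek q -0.02838103524232957 [-0.03288488 -0.0242173 ] [ 4  2  3 20 65 80 24 15 12 30 51 48  7  0  0  0  0] s range -0.16094315541866874 0.16486307434379435 h,n [0.16160979 0.98685474] [-0.98685474  0.16160979]
grey s [0.0914 0.0926 0.0979 0.1077 0.1097] q -0.0018 101
t axis 81.19291256281166 far cheek q -0.027901092374323595 [-0.03247486 -0.02324066] [  9  10  10  77 158 157  35  24  24  87  91  86  10   0   0   0   0] s range -0.15798433480009594 0.16759345495605085 h,n [0.15310812 0.98820944] [-0.98820944  0.15310812]
grey s [0.0952 0.0957 0.1024 0.1124 0.1142] q -0.0043 159
t 2.6 tcp [ 0.528  -0.0897  0.2363] yaw 79.42 z [-0.  0. -1.] F [ 0.3 -0.  -0.2] w 0.0702
```

Emit:
{"op": "carry_out", "data": {"moves": [[-0.5,-0.07,0,0,0,0.16],[-0.45,-0.07,0,0,0,0],[0,0,0.6,0,0,0],[0,0,0.6,0,0,0],[0,0,0.6,0,0,0],[0,0,0.6,0,0,0],[0,0,0.6,0,0,0],[0,0,0.6,0,0,0],[0,0,0,0,0,0]]}}

```text
time: 3.72
ee_pos: [0.5147, -0.1236, 0.0911]
eef_rot: [0.775, 0.632, -0.001, -0.001]
ft_force: [-0.8, 0.1, 0.5]
width: 0.0701
grip_force: 0.0
```

```bash
python3 - <<'E'
from h import *
tool()
s=viewer.camera("scene");t=viewer.camera("top")
a=cv2.resize(s["pixels"][200:340,280:440],(480,420));b=cv2.resize(t["pixels"][190:300,320:450],(320,270))
im=np.zeros((420,800,3),np.uint8);im[:,:480]=a;im[:270,480:]=b;save("g1.png",im)
E
```

```text
t 3.73 tcp [ 0.5147 -0.1236  0.0911] yaw 78.41 z [-0.003  0.    -1.   ] F [-0.8  0.1  0.5] w 0.0701
```

View pics/g1.png

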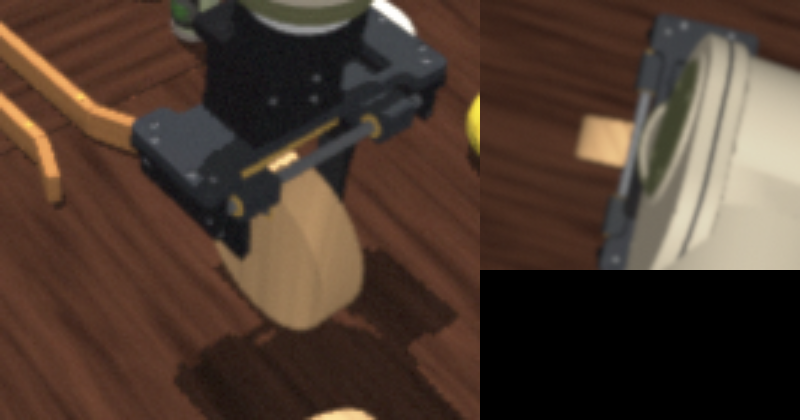

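The fingers straddle the board, which stands at about (300,230) in the picture. Closing gently.

Emit:
{"op": "carry_out", "data": {"moves": [[0,0,0,0,0,0],[0,0,0,0,0,0],[0,0,0,0,0,0],[0,0,0,0,0,0],[0,0,0,0,0,0],[0,0,0,0,0,0]], "fingers": 30, "force": 8}}

```text
time: 4.58
ee_pos: [0.5157, -0.1246, 0.0926]
eef_rot: [0.776, 0.631, 0.0, -0.0]
ft_force: [-1.0, 0.7, 1.1]
width: 0.0337
grip_force: 8.0
```

Emit:
{"op": "carry_out", "data": {"moves": [[0,0,0,0,0,-0.12],[0,0,0,0,0,-0.12],[0,0,0,0,0,-0.12],[0,-0.1,0,0,0,0],[0,-0.1,0,0,0,0],[0,-0.1,0,0,0,0],[0,-0.1,0,0,0,0],[0,-0.1,0,0,0,0],[0,-0.07,0,0,0,0],[0,0,0,0,0,0],[0,0,0,0,0,0]]}}

```text
time: 5.95
ee_pos: [0.493, -0.121, 0.0926]
eef_rot: [0.76, 0.65, -0.0, -0.0]
ft_force: [-1.0, 0.7, 4.4]
width: 0.0338
grip_force: 8.0
```

```bash
cat >> h.py <<'E'
O=np.array([.539,.1657]);A=np.radians(81.0);H=np.array([np.cos(A),np.sin(A)]);N=np.array([-H[1],H[0]])
def st(p): p=np.array(p)[:2]-O; return (p@H).round(4),(p@N).round(4)
E
python3 - <<'E'
from h import *
p,M=tool();print(st(p))
E
```

```text
t 5.95 tcp [ 0.493  -0.121   0.0926] yaw 81.16 z [-0.001  0.    -1.   ] F [-1.   0.7  4.4] w 0.0338
(np.float64(-0.2904), np.float64(0.0006))
```

Board B is too close for a low push from behind, so I'll roll the board in the grip first, turning the tool about the axle as it moves forward.

Emit:
{"op": "carry_out", "data": {"moves": [[0.162,0,0.002,0,-0.5,0],[0.162,0,-0.005,0,-0.5,0],[0.161,0,-0.013,0,-0.5,0],[0.16,0,-0.02,0,-0.5,0],[0.158,0,-0.027,0,-0.5,0],[0,0,0,0,0,0]]}}

```text
time: 6.7
ee_pos: [0.4983, -0.0876, 0.0901]
eef_rot: [0.747, 0.642, -0.132, 0.113]
ft_force: [-1.1, 2.6, 2.0]
width: 0.0341
grip_force: 8.0
```

```bash
python3 - <<'E'
from h import *
p,M=tool();print(st(p),read_state()["joint_positions"].round(2), "axle",(p+M[:,2]*.0326).round(4),M[:,1].round(3))
E
```

```text
t 6.7 tcp [ 0.4983 -0.0876  0.0901] yaw 81.38 z [-0.053 -0.338 -0.94 ] F [-1.1  2.6  2. ] w 0.0341
(np.float64(-0.2566), np.float64(0.0006)) [-0.63  0.29  0.56  1.95  0.22  1.04 -0.35] axle [ 0.4966 -0.0986  0.0595] [ 0.989 -0.15  -0.001]
```

Emit:
{"op": "carry_out", "data": {"moves": [[0.155,0,-0.034,0,-0.5,0],[0.153,0,-0.041,0,-0.5,0],[0.15,0,-0.047,0,-0.5,0],[0.146,0,-0.053,0,-0.5,0],[0.142,0,-0.06,0,-0.5,0],[0,0,0,0,0,0]]}}

```text
time: 7.45
ee_pos: [0.5026, -0.0582, 0.084]
eef_rot: [0.713, 0.612, -0.26, 0.222]
ft_force: [0.4, -0.1, -4.0]
width: 0.034
grip_force: 8.0
```

```bash
python3 - <<'E'
from h import *
p,M=tool();print(st(p),read_state()["joint_positions"].round(2), "axle",(p+M[:,2]*.0326).round(4),st(p+M[:,2]*.0326),M[:,1].round(3))
E
```

```text
t 7.45 tcp [ 0.5026 -0.0582  0.084 ] yaw 81.36 z [-0.099 -0.635 -0.766] F [ 0.4 -0.1 -4. ] w 0.034
(np.float64(-0.2268), np.float64(0.0009)) [-0.83  0.49  0.56  1.88  0.4   1.19 -0.65] axle [ 0.4994 -0.0789  0.059 ] (np.float64(-0.2477), np.float64(0.0009)) [ 0.988 -0.152 -0.002]
```

Emit:
{"op": "carry_out", "data": {"moves": [[0,0,0,0,0,0],[0,0,0,0,0,0],[0,0,0,0,0,0],[0,0,0,0,0,0],[-0.114,0,0.008,0,1,0],[-0.114,0,0.008,0,1,0],[-0.114,0,0.008,0,1,0],[-0.114,0,0.008,0,1,0],[-0.114,0,0.008,0,1,0],[-0.114,0,0.008,0,1,0],[-0.114,0,0.008,0,1,0],[-0.114,0,0.008,0,1,0],[0,0,0,0,0,0]], "fingers": 56}}

```text
time: 9.07
ee_pos: [0.4966, -0.096, 0.0889]
eef_rot: [0.745, 0.634, 0.158, -0.135]
ft_force: [-0.0, 0.1, -1.2]
width: 0.0557
grip_force: 0.0
```

```bash
python3 - <<'E'
from h import *
p,M=tool();print(st(p),read_state()["joint_positions"].round(2), "axle",(p+M[:,2]*.0326).round(4),st(p+M[:,2]*.0326),M[:,1].round(3))
s=viewer.camera("scene");t=viewer.camera("top")
im=np.zeros((420,800,3),np.uint8);im[:,:480]=cv2.resize(s["pixels"][200:340,260:420],(480,420));im[:270,480:]=cv2.resize(t["pixels"][190:300,320:450],(320,270));save("g2.png",im)
E
```

```text
t 9.07 tcp [ 0.4966 -0.096   0.0889] yaw 80.76 z [ 0.063  0.401 -0.914] F [-0.   0.1 -1.2] w 0.0557
(np.float64(-0.2651), np.float64(0.001)) [-0.08  0.32  0.51  1.93 -0.62  1.14  0.59] axle [ 0.4986 -0.0829  0.0591] (np.float64(-0.2519), np.float64(0.001)) [ 0.987 -0.16  -0.002]
```

View pics/g2.png

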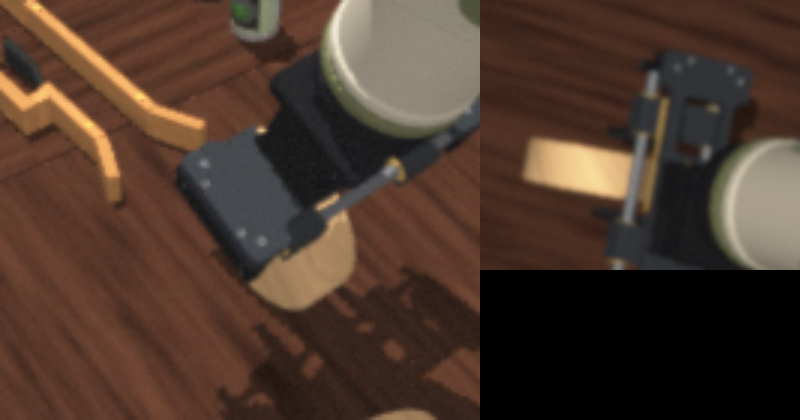

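It still straddles a standing board, with the rim showing in the top inset at about (580,165). Recentre, grip and roll on.

Emit:
{"op": "carry_out", "data": {"moves": [[0.09,0,0.04,0,0,0],[0,0,0,0,0,0],[0,0,0,0,0,0],[0,0,0,0,0,0],[0,0,0,0,0,0]], "fingers": 30, "force": 8}}

```text
time: 9.8
ee_pos: [0.4983, -0.0886, 0.0898]
eef_rot: [0.743, 0.636, 0.158, -0.135]
ft_force: [-0.4, 1.4, 1.0]
width: 0.034
grip_force: 8.0
```

Emit:
{"op": "carry_out", "data": {"moves": [[0.153,0,0.045,0,-0.5,0],[0.155,0,0.038,0,-0.5,0],[0.158,0,0.031,0,-0.5,0],[0.16,0,0.024,0,-0.5,0],[0.161,0,0.017,0,-0.5,0],[0.162,0,0.009,0,-0.5,0],[0.162,0,0.002,0,-0.5,0],[0.162,0,-0.005,0,-0.5,0],[0.161,0,-0.013,0,-0.5,0],[0.16,0,-0.02,0,-0.5,0],[0.158,0,-0.027,0,-0.5,0],[0.155,0,-0.034,0,-0.5,0],[0.153,0,-0.041,0,-0.5,0],[0.15,0,-0.047,0,-0.5,0],[0.146,0,-0.053,0,-0.5,0],[0.142,0,-0.06,0,-0.5,0],[0,0,0,0,0,0]]}}

```text
time: 11.92
ee_pos: [0.5136, 0.0129, 0.0836]
eef_rot: [0.713, 0.612, -0.26, 0.222]
ft_force: [0.2, -0.1, -2.5]
width: 0.034
grip_force: 8.0
```

```bash
python3 - <<'E'
from h import *
p,M=tool();print(st(p),read_state()["joint_positions"].round(2), "axle",(p+M[:,2]*.0326).round(4),st(p+M[:,2]*.0326),M[:,1].round(3))
E
```

```text
t 11.93 tcp [0.5136 0.0129 0.0836] yaw 81.4 z [-0.098 -0.636 -0.766] F [ 0.2 -0.1 -2.5] w 0.034
(np.float64(-0.1549), np.float64(0.0012)) [-0.88  0.54  0.51  1.79  0.35  1.27 -0.71] axle [ 0.5104 -0.0078  0.0586] (np.float64(-0.1759), np.float64(0.0011)) [ 0.989 -0.151 -0.002]
```

Emit:
{"op": "carry_out", "data": {"moves": [[0,0,0,0,0,0],[0,0,0,0,0,0],[0,0,0,0,0,0],[0,0,0,0,0,0],[-0.11,0,0.008,0,1,0],[-0.11,0,0.008,0,1,0],[-0.11,0,0.008,0,1,0],[-0.11,0,0.008,0,1,0],[-0.11,0,0.008,0,1,0],[-0.11,0,0.008,0,1,0],[-0.11,0,0.008,0,1,0],[-0.11,0,0.008,0,1,0],[0,0,0,0,0,0]], "fingers": 56}}

```text
time: 13.55
ee_pos: [0.508, -0.0247, 0.0887]
eef_rot: [0.745, 0.634, 0.158, -0.135]
ft_force: [-0.3, 0.5, -1.5]
width: 0.0561
grip_force: 0.0
```

```bash
cat >> h.py <<'E'
def board(c):
    P,_=cloud(c);hsv=cv2.cvtColor(c["pixels"],cv2.COLOR_RGB2HSV)
    L=(P[...,:2]-O)@H;W=(P[...,:2]-O)@N
    m=(hsv[...,0]>10)&(hsv[...,0]<22)&(hsv[...,1]>60)&(hsv[...,1]<150)&(hsv[...,2]>100)&(P[...,2]>.05)&(P[...,2]<.13)&(abs(W)<.05)&(L>-.35)&(L<.18)
    q=P[m];L,W=L[m],W[m]
    if len(q)<30: print("few",len(q));return
    print(len(q),"s",L.min().round(4),L.max().round(4),"w pct",np.percentile(W,[1,5,50,95,99]).round(4),"zmax",q[:,2].max().round(4))
    for lo in np.arange(-.35,.2,.02):
        g=(L>=lo)&(L<lo+.02)
        if g.sum()>15: print("  ",lo.round(2),g.sum(),"w mid",((np.percentile(W[g],3)+np.percentile(W[g],97))/2).round(4),"wid",np.ptp(W[g]).round(4))
E
python3 - <<'E'
from h import *
p,M=tool();print(st(p+M[:,2]*.0326))
t=viewer.camera("top");board(t);board(viewer.camera("scene"))
save("g3.png",cv2.resize(t["pixels"][195:295,180:400],(800,364),interpolation=cv2.INTER_CUBIC))
E
```

```text
t 13.55 tcp [ 0.508  -0.0247  0.0887] yaw 80.75 z [ 0.064  0.401 -0.914] F [-0.3  0.5 -1.5] w 0.0561
(np.float64(-0.1797), np.float64(0.0008))
715 s -0.2092 -0.1229 w pct [-0.0167 -0.0154 -0.0002  0.0151  0.0164] zmax 0.1239
   -0.21 98 w mid -0.0003 wid 0.0336
   -0.19 190 w mid -0.0001 wid 0.0338
   -0.17 189 w mid -0.0002 wid 0.0335
   -0.15 183 w mid -0.0003 wid 0.0346
   -0.13 55 w mid 0.0003 wid 0.0324
507 s -0.2535 0.1455 w pct [-0.0161 -0.0138  0.0068  0.018   0.0187] zmax 0.13
   -0.25 347 w mid 0.0017 wid 0.0368
   -0.23 133 w mid 0.002 wid 0.0361
   -0.21 22 w mid 0.017 wid 0.0026
```

View pics/g3.png

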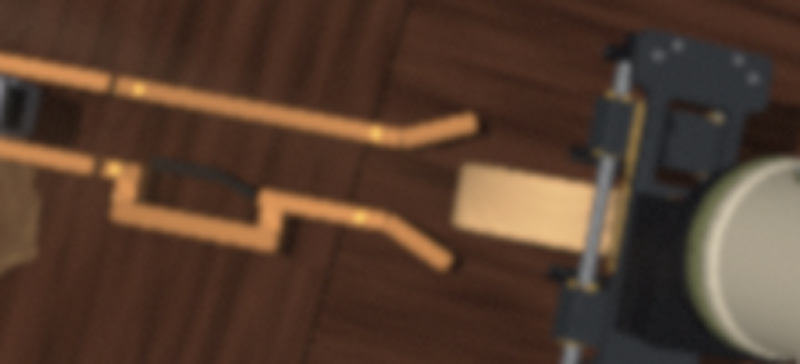

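The board at about (530,205) is in line with the slot, within about 1 mm and square. Third stroke, into the mouth.

Emit:
{"op": "carry_out", "data": {"moves": [[0,0.01,0,0,0,0],[0,0,0,0,0,0],[0,0,0,0,0,0],[0,0,0,0,0,0],[0,0,0,0,0,0]], "fingers": 30, "force": 6}}

```text
time: 14.28
ee_pos: [0.509, -0.0211, 0.0895]
eef_rot: [0.743, 0.636, 0.158, -0.136]
ft_force: [-1.1, 1.5, 1.0]
width: 0.0338
grip_force: 6.0
```

Emit:
{"op": "carry_out", "data": {"moves": [[0.153,0,0.045,0,-0.5,0],[0.155,0,0.038,0,-0.5,0],[0.158,0,0.031,0,-0.5,0],[0.16,0,0.024,0,-0.5,0],[0.161,0,0.017,0,-0.5,0],[0.162,0,0.009,0,-0.5,0],[0.162,0,0.002,0,-0.5,0],[0.162,0,-0.005,0,-0.5,0],[0,0,0,0,0,0]]}}

```text
time: 15.4
ee_pos: [0.5168, 0.0312, 0.0913]
eef_rot: [0.757, 0.65, -0.053, 0.045]
ft_force: [-0.7, 0.3, -2.2]
width: 0.0336
grip_force: 6.0
```

Emit:
{"op": "carry_out", "data": {"moves": [[0.161,0,-0.013,0,-0.5,0],[0.16,0,-0.02,0,-0.5,0],[0.158,0,-0.027,0,-0.5,0],[0.155,0,-0.034,0,-0.5,0],[0.153,0,-0.041,0,-0.5,0],[0.15,0,-0.047,0,-0.5,0],[0.146,0,-0.053,0,-0.5,0],[0.142,0,-0.06,0,-0.5,0],[0,0,0,0,0,0],[0,0,0,0,0,0]]}}

```text
time: 16.65
ee_pos: [0.5248, 0.0775, 0.0847]
eef_rot: [0.715, 0.611, -0.259, 0.222]
ft_force: [-0.4, -0.1, -2.5]
width: 0.0339
grip_force: 6.0
```

```bash
python3 - <<'E'
from h import *
p,M=tool();print(st(p+M[:,2]*.0326),(p+M[:,2]*.0326)[2],M[:,1].round(3))
board(viewer.camera("top"))
E
```

```text
t 16.65 tcp [0.5248 0.0775 0.0847] yaw 81.06 z [-0.1   -0.634 -0.767] F [-0.4 -0.1 -2.5] w 0.0339
(np.float64(-0.1102), np.float64(0.0002)) 0.05970029452338034 [ 0.988 -0.156 -0.   ]
978 s -0.1691 -0.0243 w pct [-0.0178 -0.0162 -0.0005  0.0154  0.0187] zmax 0.1275
   -0.17 169 w mid -0.0008 wid 0.0337
   -0.15 188 w mid -0.0009 wid 0.0335
   -0.13 192 w mid -0.0009 wid 0.0339
   -0.11 212 w mid 0.0006 wid 0.0402
   -0.09 190 w mid 0.0007 wid 0.0371
   -0.07 26 w mid -0.0003 wid 0.0313
```

Emit:
{"op": "carry_out", "data": {"moves": [[0,0,0,0,0,0],[0,0,0,0,0,0],[0,0,0,0,0,0],[0,0,0,0,0,0],[-0.11,0,0.008,0,1,0],[-0.11,0,0.008,0,1,0],[-0.11,0,0.008,0,1,0],[-0.11,0,0.008,0,1,0],[-0.11,0,0.008,0,1,0],[-0.11,0,0.008,0,1,0],[-0.11,0,0.008,0,1,0],[-0.11,0,0.008,0,1,0],[0,0,0,0,0,0]], "fingers": 56}}

```text
time: 18.32
ee_pos: [0.5192, 0.0428, 0.0884]
eef_rot: [0.745, 0.634, 0.158, -0.135]
ft_force: [-0.5, 0.6, 0.8]
width: 0.056
grip_force: 0.0
```

```bash
python3 - <<'E'
from h import *
p,M=tool();print(st(p+M[:,2]*.0326),M[:,1].round(3))
t=viewer.camera("top");board(t)
s=viewer.camera("scene")
im=np.zeros((420,800,3),np.uint8);im[:,:480]=cv2.resize(s["pixels"][150:290,220:380],(480,420));im[:220,480:]=cv2.resize(t["pixels"][195:295,240:385],(320,220));save("g4.png",im)
E
```

```text
t 18.32 tcp [0.5192 0.0428 0.0884] yaw 80.77 z [ 0.064  0.401 -0.914] F [-0.5  0.6  0.8] w 0.056
(np.float64(-0.1113), np.float64(0.0004)) [ 0.987 -0.16  -0.002]
651 s -0.1357 -0.052 w pct [-0.0175 -0.016  -0.0008  0.0145  0.0158] zmax 0.1229
   -0.15 53 w mid -0.0009 wid 0.0326
   -0.13 111 w mid -0.0006 wid 0.0516
   -0.11 186 w mid -0.0009 wid 0.0339
   -0.09 177 w mid -0.0008 wid 0.0337
   -0.07 124 w mid -0.0009 wid 0.0334
```

View pics/g4.png

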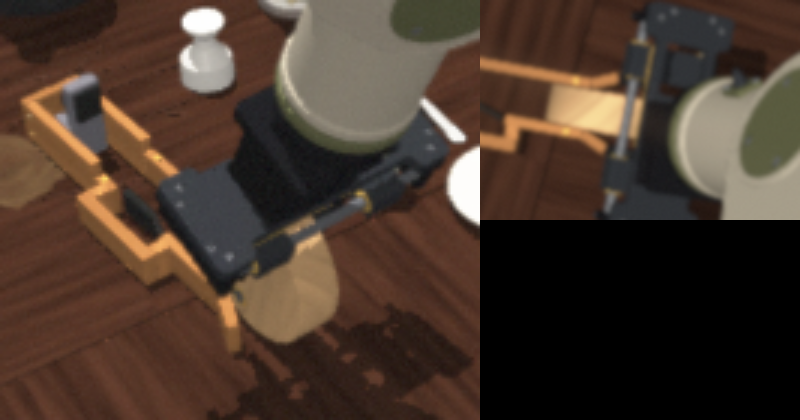

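The board is in the mouth, in line (inset (595,108)). Fourth stroke, up to the pad.

Emit:
{"op": "carry_out", "data": {"moves": [[0,0.01,0,0,0,0],[0,0,0,0,0,0],[0,0,0,0,0,0],[0,0,0,0,0,0],[0,0,0,0,0,0]], "fingers": 30, "force": 6}}

```text
time: 19.05
ee_pos: [0.52, 0.0463, 0.0892]
eef_rot: [0.743, 0.636, 0.158, -0.135]
ft_force: [0.8, 1.0, 0.3]
width: 0.0339
grip_force: 6.0
```

Emit:
{"op": "carry_out", "data": {"moves": [[0.153,0,0.045,0,-0.5,0],[0.155,0,0.038,0,-0.5,0],[0.158,0,0.031,0,-0.5,0],[0.16,0,0.024,0,-0.5,0],[0.161,0,0.017,0,-0.5,0],[0.162,0,0.009,0,-0.5,0],[0.162,0,0.002,0,-0.5,0],[0.162,0,-0.005,0,-0.5,0],[0,0,0,0,0,0]]}}

```text
time: 20.18
ee_pos: [0.5275, 0.0987, 0.0909]
eef_rot: [0.757, 0.65, -0.053, 0.045]
ft_force: [-0.5, 0.0, -3.7]
width: 0.0338
grip_force: 6.0
```

Emit:
{"op": "carry_out", "data": {"moves": [[0.161,0,-0.013,0,-0.5,0],[0.16,0,-0.02,0,-0.5,0],[0.158,0,-0.027,0,-0.5,0],[0.155,0,-0.034,0,-0.5,0],[0.153,0,-0.041,0,-0.5,0],[0.15,0,-0.047,0,-0.5,0],[0.146,0,-0.053,0,-0.5,0],[0.142,0,-0.06,0,-0.5,0],[0,0,0,0,0,0],[0,0,0,0,0,0]]}}

```text
time: 21.42
ee_pos: [0.5358, 0.145, 0.0844]
eef_rot: [0.715, 0.611, -0.259, 0.222]
ft_force: [-0.0, 0.1, -3.1]
width: 0.0339
grip_force: 6.0
```

```bash
python3 - <<'E'
from h import *
p,M=tool();print(st(p+M[:,2]*.0326),(p+M[:,2]*.0326)[2],M[:,1].round(3))
board(viewer.camera("top"))
E
```

```text
t 21.43 tcp [0.5358 0.145  0.0844] yaw 81.06 z [-0.1   -0.633 -0.767] F [-0.   0.1 -3.1] w 0.0339
(np.float64(-0.0418), np.float64(-0.0001)) 0.05943013721557859 [ 0.988 -0.156 -0.   ]
1017 s -0.1005 0.0471 w pct [-0.0179 -0.0164 -0.0006  0.0151  0.0183] zmax 0.1298
   -0.11 100 w mid -0.0009 wid 0.0323
   -0.09 194 w mid -0.0007 wid 0.0336
   -0.07 195 w mid -0.0011 wid 0.0337
   -0.05 196 w mid 0.0002 wid 0.0393
   -0.03 197 w mid 0.0003 wid 0.0385
   -0.01 133 w mid -0.0003 wid 0.035
```

Emit:
{"op": "carry_out", "data": {"moves": [[0,0,0,0,0,0],[0,0,0,0,0,0],[0,0,0,0,0,0],[0,0,0,0,0,0],[-0.11,0,0.008,0,1,0],[-0.11,0,0.008,0,1,0],[-0.11,0,0.008,0,1,0],[-0.11,0,0.008,0,1,0],[-0.11,0,0.008,0,1,0],[0,0,0,0,0,0]], "fingers": 56}}

```text
time: 22.72
ee_pos: [0.5328, 0.1228, 0.0924]
eef_rot: [0.761, 0.648, 0.001, 0.0]
ft_force: [-0.5, -0.2, 0.4]
width: 0.0559
grip_force: 0.0
```

Emit:
{"op": "carry_out", "data": {"moves": [[0,0,0,0,0,0],[0,0,0,0,0,0],[0,0,0,0,0,0],[0,0,0,0,0,0],[0,0,0,0,0,0]], "fingers": 30, "force": 10}}

```text
time: 23.35
ee_pos: [0.5323, 0.1264, 0.0914]
eef_rot: [0.759, 0.651, -0.0, -0.0]
ft_force: [0.8, 0.8, -1.9]
width: 0.0345
grip_force: 10.0
```

Emit:
{"op": "carry_out", "data": {"moves": [[0.1,0,0,0,0,0],[0.1,0,0,0,0,0],[0.1,0,0,0,0,0],[0.1,0,0,0,0,0],[0.1,0,0,0,0,0],[0.1,0,0,0,0,0],[0.1,0,0,0,0,0]]}}

```text
time: 24.22
ee_pos: [0.5369, 0.1542, 0.0916]
eef_rot: [0.759, 0.651, 0.0, -0.0]
ft_force: [2.2, -1.0, -3.0]
width: 0.0337
grip_force: 10.0
```

```bash
python3 - <<'E'
from h import *
p,M=tool();print(st(p),st(p+M[:,2]*.0326),M[:,1].round(3))
board(viewer.camera("top"))
E
```

```text
t 24.23 tcp [0.5369 0.1542 0.0916] yaw 81.16 z [ 0.  0. -1.] F [ 2.2 -1.  -3. ] w 0.0337
(np.float64(-0.0117), np.float64(0.0003)) (np.float64(-0.0117), np.float64(0.0003)) [ 0.988 -0.154  0.   ]
342 s -0.0736 -0.0397 w pct [-0.0173 -0.0157 -0.0005  0.0146  0.016 ] zmax 0.1171
   -0.09 35 w mid 0.0007 wid 0.0301
   -0.07 202 w mid -0.0006 wid 0.0339
   -0.05 105 w mid -0.0006 wid 0.0339
```

Emit:
{"op": "carry_out", "data": {"moves": [[0.1,0,0,0,0,0],[0.1,0,0,0,0,0],[0.1,0,0,0,0,0],[0.1,0,0,0,0,0],[0.1,0,0,0,0,0],[0.1,0,0,0,0,0]]}}

```text
time: 25.02
ee_pos: [0.5405, 0.1779, 0.0916]
eef_rot: [0.76, 0.651, 0.0, -0.0]
ft_force: [1.4, -0.5, -2.9]
width: 0.0342
grip_force: 10.0
```

Emit:
{"op": "carry_out", "data": {"moves": [[0.1,0,0,0,0,0],[0.1,0,0,0,0,0],[0.1,0,0,0,0,0],[0.1,0,0,0,0,0],[0.1,0,0,0,0,0]]}}

```text
time: 25.65
ee_pos: [0.5436, 0.1976, 0.0916]
eef_rot: [0.76, 0.651, 0.0, -0.0]
ft_force: [2.0, -0.9, -2.9]
width: 0.0341
grip_force: 10.0
```

```bash
python3 - <<'E'
from h import *
p,M=tool();print(st(p),M[:,1].round(3))
t=viewer.camera("top");board(t)
P,_=cloud(t);L=(P[...,:2]-O)@H;W=(P[...,:2]-O)@N
m=(abs(W)<.008)&(L>.08)&(L<.19)&(P[...,2]>.06)&(P[...,2]<.085)
print("stop",m.sum(),np.percentile(L[m],[0,3,10,50,100]).round(4) if m.any() else 0)
E
```

```text
t 25.65 tcp [0.5436 0.1976 0.0916] yaw 81.16 z [-0.  0. -1.] F [ 2.  -0.9 -2.9] w 0.0341
(np.float64(0.0322), np.float64(0.0004)) [ 0.988 -0.154 -0.   ]
373 s -0.0299 0.0169 w pct [-0.0154 -0.014   0.0007  0.0148  0.0159] zmax 0.1198
   -0.03 207 w mid 0.0003 wid 0.0322
   -0.01 161 w mid 0.0004 wid 0.0319
stop 0 0
```

Emit:
{"op": "carry_out", "data": {"moves": [[0.08,0,0.02,0,0,0],[0.08,0,0,0,0,0],[0.08,0,0,0,0,0],[0.08,0,0,0,0,0],[0.08,0,0,0,0,0]]}}

```text
time: 26.32
ee_pos: [0.5461, 0.2133, 0.0908]
eef_rot: [0.76, 0.65, 0.0, 0.0]
ft_force: [1.9, -1.7, -1.8]
width: 0.0342
grip_force: 10.0
```

Emit:
{"op": "carry_out", "data": {"moves": [[0.03,0,0,0,0,0],[0.03,0,0,0,0,0],[0.03,0,0,0,0,0],[0.03,0,0,0,0,0]]}}

```text
time: 26.82
ee_pos: [0.5467, 0.218, 0.0908]
eef_rot: [0.76, 0.65, 0.0, -0.0]
ft_force: [1.8, -1.7, -1.9]
width: 0.034
grip_force: 10.0
```

Emit:
{"op": "carry_out", "data": {"moves": [[0.03,0,0,0,0,0],[0.03,0,0,0,0,0],[0.03,0,0,0,0,0]]}}

```text
time: 27.2
ee_pos: [0.5473, 0.2216, 0.0908]
eef_rot: [0.759, 0.651, 0.0, -0.0]
ft_force: [1.1, -1.4, -3.0]
width: 0.0341
grip_force: 10.0
```

Emit:
{"op": "carry_out", "data": {"moves": [[0.025,0,0,0,0,0],[0.025,0,0,0,0,0],[0.025,0,0,0,0,0],[0.025,0,0,0,0,0]]}}

```text
time: 27.7
ee_pos: [0.5479, 0.2255, 0.0908]
eef_rot: [0.76, 0.65, -0.0, -0.0]
ft_force: [1.7, -1.7, -2.8]
width: 0.034
grip_force: 10.0
```

Emit:
{"op": "carry_out", "data": {"moves": [[0.025,0,0,0,0,0],[0.025,0,0,0,0,0],[0.025,0,0,0,0,0]]}}

```text
time: 28.08
ee_pos: [0.5484, 0.2284, 0.0908]
eef_rot: [0.76, 0.65, 0.0, -0.0]
ft_force: [1.0, -1.8, -3.6]
width: 0.034
grip_force: 10.0
```

Emit:
{"op": "carry_out", "data": {"moves": [[0.025,0,0,0,0,0],[0.025,0,0,0,0,0]]}}

```text
time: 28.32
ee_pos: [0.5487, 0.2304, 0.0908]
eef_rot: [0.76, 0.65, 0.0, -0.0]
ft_force: [1.0, -0.8, -2.6]
width: 0.0341
grip_force: 10.0
```

Emit:
{"op": "carry_out", "data": {"moves": [[0.025,0,0,0,0,0],[0.025,0,0,0,0,0]]}}

```text
time: 28.58
ee_pos: [0.549, 0.2324, 0.0908]
eef_rot: [0.76, 0.65, 0.0, -0.0]
ft_force: [0.7, -1.4, -3.2]
width: 0.0338
grip_force: 10.0
```

Emit:
{"op": "carry_out", "data": {"moves": [[0.02,0,0,0,0,0],[0.02,0,0,0,0,0]]}}

```text
time: 28.82
ee_pos: [0.5492, 0.2339, 0.0908]
eef_rot: [0.76, 0.65, 0.0, -0.0]
ft_force: [1.7, -1.1, -3.0]
width: 0.034
grip_force: 10.0
```

Emit:
{"op": "carry_out", "data": {"moves": [[0.02,0,0,0,0,0],[0.02,0,0,0,0,0]]}}

```text
time: 29.08
ee_pos: [0.5495, 0.2356, 0.0909]
eef_rot: [0.76, 0.65, 0.0, -0.0]
ft_force: [1.7, -1.3, -3.0]
width: 0.034
grip_force: 10.0
```

Emit:
{"op": "carry_out", "data": {"moves": [[0.02,0,0,0,0,0],[0.02,0,0,0,0,0]]}}

```text
time: 29.32
ee_pos: [0.5498, 0.2371, 0.0909]
eef_rot: [0.76, 0.65, 0.0, -0.0]
ft_force: [0.8, -0.2, -2.7]
width: 0.034
grip_force: 10.0
```

```bash
python3 - <<'E'
from h import *
p,M=tool();print(st(p),M[:,1].round(3))
s=viewer.camera("scene");t=viewer.camera("top");board(t)
im=np.zeros((420,800,3),np.uint8);im[:,:480]=cv2.resize(s["pixels"][150:270,210:347],(480,420));im[:220,480:]=cv2.resize(t["pixels"][195:295,140:285],(320,220));save("g5.png",im)
E
```

```text
t 29.32 tcp [0.5498 0.2371 0.0909] yaw 81.16 z [ 0.  0. -1.] F [ 0.8 -0.2 -2.7] w 0.034
(np.float64(0.0722), np.float64(0.0006)) [ 0.988 -0.154 -0.   ]
454 s 0.006 0.0607 w pct [-0.0152 -0.0137  0.0004  0.0145  0.0159] zmax 0.1222
   -0.01 41 w mid -0.0002 wid 0.0283
   0.01 208 w mid 0.0003 wid 0.0316
   0.03 179 w mid 0.0005 wid 0.0319
   0.05 26 w mid 0.0015 wid 0.0288
```

View pics/g5.png

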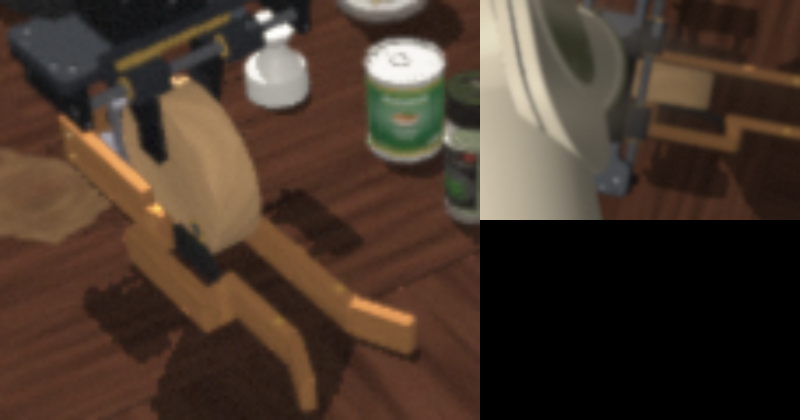

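Emit:
{"op": "carry_out", "data": {"moves": [[0.02,0,0,0,0,0],[0.02,0,0,0,0,0]]}}

```text
time: 29.68
ee_pos: [0.55, 0.2387, 0.0909]
eef_rot: [0.76, 0.65, 0.0, -0.0]
ft_force: [1.2, -0.9, -2.7]
width: 0.034
grip_force: 10.0
```

Emit:
{"op": "carry_out", "data": {"moves": [[0.02,0,0,0,0,0],[0.02,0,0,0,0,0]]}}

```text
time: 29.92
ee_pos: [0.5503, 0.2403, 0.0909]
eef_rot: [0.76, 0.65, 0.0, -0.0]
ft_force: [1.6, -1.6, -2.9]
width: 0.0338
grip_force: 10.0
```

Emit:
{"op": "carry_out", "data": {"moves": [[0.02,0,0,0,0,0],[0.02,0,0,0,0,0]]}}

```text
time: 30.18
ee_pos: [0.5505, 0.2419, 0.0908]
eef_rot: [0.76, 0.651, 0.0, -0.0]
ft_force: [0.3, -1.4, -3.4]
width: 0.0339
grip_force: 10.0
```

Emit:
{"op": "carry_out", "data": {"moves": [[0.02,0,0,0,0,0],[0.02,0,0,0,0,0]]}}

```text
time: 30.42
ee_pos: [0.5506, 0.2425, 0.0908]
eef_rot: [0.76, 0.65, -0.001, 0.0]
ft_force: [-1.5, -6.2, 0.1]
width: 0.0339
grip_force: 10.0
```

Emit:
{"op": "carry_out", "data": {"moves": [[0.02,0,0,0,0,0],[0.02,0,0,0,0,0]]}}

```text
time: 30.68
ee_pos: [0.5508, 0.2426, 0.0908]
eef_rot: [0.76, 0.65, -0.001, 0.001]
ft_force: [-3.3, -10.5, 3.1]
width: 0.0337
grip_force: 10.0
```

Emit:
{"op": "carry_out", "data": {"moves": [[0.02,0,0,0,0,0],[0.02,0,0,0,0,0]]}}

```text
time: 30.92
ee_pos: [0.551, 0.2432, 0.0907]
eef_rot: [0.76, 0.65, -0.002, 0.001]
ft_force: [-1.5, -11.7, 2.7]
width: 0.034
grip_force: 10.0
```

The force climbs steeply (11.7 N), so this is the stop. Release and rise.

Emit:
{"op": "carry_out", "data": {"moves": [[0,0,0,0,0,0],[0,0,0,0,0,0],[0,0,0,0,0,0],[0,0,0,0,0,0]], "fingers": 56}}

```text
time: 31.42
ee_pos: [0.5512, 0.2469, 0.0909]
eef_rot: [0.759, 0.651, 0.0, -0.0]
ft_force: [0.5, 0.6, 0.2]
width: 0.0551
grip_force: 0.0
```

Emit:
{"op": "carry_out", "data": {"moves": [[0,0,-0.4,0,0,0],[0,0,-0.6,0,0,0],[0,0,-0.8,0,0,0],[0,0,-0.8,0,0,0],[-0.8,0,-0.5,0,0,0],[-1,0,0,0,0,0],[-1,0,0,0,0,0],[-1,0,0,0,0,0],[-1,0,0,0,0,0],[-1,0,0,0,0,0],[-1,0,0,0,0,0],[0,0,0,0,0,0]]}}

```text
time: 32.92
ee_pos: [0.5092, -0.0257, 0.2163]
eef_rot: [0.761, 0.648, 0.001, 0.0]
ft_force: [0.5, 0.3, -0.4]
width: 0.0559
grip_force: 0.0
```

```bash
python3 - <<'E'
from h import *
p,M=tool()
s=viewer.camera("scene");t=viewer.camera("top");board(t)
P,_=cloud(t);L=(P[...,:2]-O)@H;W=(P[...,:2]-O)@N
m=(abs(W)<.009)&(L>.12)&(L<.19)&(P[...,2]>.065)&(P[...,2]<.085)
print("stop",m.sum(),np.percentile(L[m],[0,3,10,50,100]).round(4) if m.any() else 0)
im=np.zeros((420,800,3),np.uint8);im[:,:480]=cv2.resize(s["pixels"][150:270,210:347],(480,420));im[:220,480:]=cv2.resize(t["pixels"][195:295,140:285],(320,220));save("g6.png",im)
E
```

```text
t 32.92 tcp [ 0.5092 -0.0257  0.2163] yaw 80.84 z [ 0.002  0.    -1.   ] F [ 0.5  0.3 -0.4] w 0.0559
991 s 0.0105 0.1351 w pct [-0.0165 -0.0153 -0.0006  0.0139  0.0156] zmax 0.1236
   0.01 218 w mid -0.0014 wid 0.0321
   0.03 190 w mid -0.001 wid 0.0319
   0.05 183 w mid -0.0006 wid 0.0324
   0.07 167 w mid -0.0007 wid 0.0322
   0.09 139 w mid -0.0001 wid 0.0333
   0.11 86 w mid 0.0008 wid 0.0337
stop 94 [0.1243 0.1264 0.1301 0.1371 0.148 ]
```

View pics/g6.png

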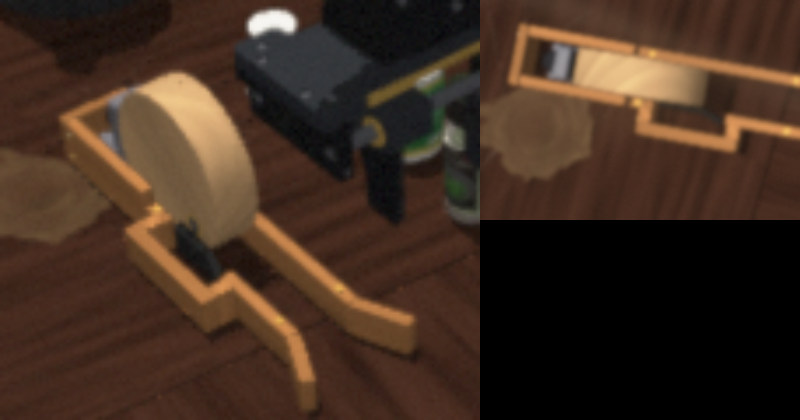

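```bash
python3 -c "
from h import *
print(r.close_job())"
```

```text
the job is handed in; nothing more can be done
None
```

I rolled the board into the stand in four gripped strokes, slid it past the pad to the end stop (about 12 N, against the 18 N limit), released it and handed the job in. The last pictures show it upright and square against the stop. The tool carried some of its weight (about 3 N) on the last slide, I did not measure the final gap at the stop face, and the hand-in gave no verdict.

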